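# Clamp a bar in the sliding jig and bring it to the height gauge

## Robot

A 7-joint arm with a two-finger parallel gripper is mounted at the origin on the work surface. World frame = base frame: x ahead of the robot, y to its left, z up, the work surface at z = 0. Lengths are in m, angles in rad, forces in N, time in s.
With the tool pointing down it reaches from about 0.425 to 0.875 m from the base axis. Payload 4.7 kg.
Tool frame: the origin (TCP) lies at the very end of the fingers, on their centre line; the grasp point (between the pads) lies 19 mm behind it; z points along the fingers, y is the line along which they close (so a half turn about z gives the same grasp; the last joint's range is limited). The gripper opens to 87 mm and grips with 3 to 60 N. Pads are 19 mm wide; open, the fingers measure 117 mm over their backs; the gripper's body (75 mm by 190 mm) begins 51 mm behind the grasp point.
Start: joints at [1.297, 0.321, -0.07, 1.45, 0.023, 1.371, -0.057], TCP at [0.184, -0.623, 0.223] pointing down, gripper open.
Joint ranges: [-2.86, 2.86], [-0.3, 2.09], [-1.38, 1.24], [0.06, 2.45], [-1.56, 4.7], [0.09, 2.05], [-2.69, 2.69]. Speed limits (rad/s): [2.57, 2.57, 3.14, 3.14, 3.14, 3.14, 3.14].

## Interface

Orientations are given as a rotation vector (axis times angle).
In Python, from bench import ctrl gives the robot as it stands.
- The arm moves only by the shell command python3 -m jog 'ROWS' [FORCE]. ROWS is JSON, a list that holds one entry, the list of rows, each a list of 7 numbers: the shift along the tool's x, y, z in mm, then the turn, a rotation vector about the tool's x, y, z in degrees, then the finger opening in mm, from 0 to 87. A call has 1 to 10 rows; each row is the pose to reach, as a shift and turn from the pose commanded when the call began, along the tool's axes at that moment; what a row does not reach only later rows make up. A row lasts 1/10 s, in which the tool goes at most 50 mm and 8.59 degrees, less where a joint would pass 70% of its speed; a pose out of reach is approached as far as the arm can. A call with a gripper value outside its range is refused whole. The fingers move at their own pace and stop on an object; FORCE is the grip in N (left out, the last holds). Time passes only in rows, so rows that repeat a pose let the fingers close. It gives the time, the measured TCP pose, the force, the opening and the grip force at its end, in the units of the state.
- ctrl.get_state(): the state, without advancing time (a new reading comes with each control period).
- ctrl.get_image(name): name is "side" or "top" or "wrist"; returns a dict with "image" (420x560x3 uint8, red, green, blue), "depth" (420x560 float32, m along the optical axis (not along the pixel's ray), 0 where there is no reading), "fov_y" (degrees; the focal length in pixels is half the picture's height over the tangent of half this angle, whatever the lens; pixels are square), "cx", "cy" (the principal point, pixels), "rvec" (rotation vector, rad) and "tvec" (3), from world to camera coordinates, as OpenCV has them. Camera axes: x right, y down, z forward; pixel columns grow to the right and rows downward; lengths in m; the calibration is good to about 2 mm. The wrist camera is an equidistant fisheye: a pixel r from the principal point sees the ray r / f radians off the axis. A picture is of the moment at which its call begins.
- ctrl.close_job(): hands the job in; it is judged then, once.
The state is a dict: "time": time; "joint_positions": joint angles; "qd": joint speeds; "joint_torque": joint torques, N m; "position": TCP position; "tool_rot": TCP orientation; "ft_force": force on the tool from outside, world axes, zero at the start; "torque": the same for the moment, N m; "grip_width": opening from 0.0 (shut) to 1.0 (fully open); "grip_force": force on a finger pad.
Only numpy, scipy, OpenCV 4.12 (cv2) and the standard library are available. Lean on these libraries where they do the work, as an engineer would, in place of code of your own. Each camera call takes 0.05 s, during which the arm holds its last target. There are 200 camera calls.

## Task

Draw the jig's sliding jaw fully back, gently lay the longer of the two grooved aluminium bars lengthwise and centred on the bed between the jaws, groove up, and slide the jaw forward until the bar sits snug against both jaws. Then push the loaded sled along its rails until the white line on its fixed jaw is in line with the scriber of the height gauge. Leave the shorter bar and the tools where they are.

Things in the scene. Friction and masses are not known exactly. Their poses are not given: they have to be found in the camera images.
- slide_base: Dark steel fixed base on the bench, 200 x 420 x 10 mm, with two steel rails along its y axis and a 35 mm high end block at each end (170 mm wide). Origin: centre of its underside; x points away from the robot to the fixed-jaw side, y along the rails. The base stands in a different place and yaw (up to 0.2 rad) each time.
- sled (a joint): Travel of the sled along the base's +y, 0 to 0.28 m; stiff (about 4 N), stays where it is left. At 0 the sled's centre is at y = -0.14 m of the base. It starts near 0.
- sled_bed (a point): Centre of the top face of the sled's flat bed, 47 mm above the bench; axes as the base (x from the sliding jaw to the fixed jaw, y along the rails, z up). The grey painted sled is 220 mm (x) x 110 mm (y). Dark fixed jaw: 70 mm wide (y), 20 mm thick, 30 mm high, its clamping face at x = +75 mm. Two thin dark track lines run along x, 12 mm either side of the middle.
- sled_line (a point): White line, 5 mm wide, along x on top of the fixed jaw, in the sled's middle (y = 0 of the bed), at x = +85 mm and 30 mm above the bed; this point is its middle.
- jaw (a joint): Position of the sliding jaw: 0 = gap between the jaws 60 mm, growing as the jaw is drawn back (to -x of the bed, towards the robot) to 0.09 m = gap 150 mm, its stop. Gap = 60 mm + value. Friction about 2.5 N; stays where it is left. It starts with a gap too small for the long bar.
- jaw_grip (a point): Point on the axis of the black grip post of the sliding jaw, 65 mm above the bed, 15 mm behind the jaw's clamping face. The post is 24 x 24 mm, its top 84 mm above the bed, on a bright steel jaw 30 mm thick (x), 70 mm wide (y), 29 mm high.
- gauge: Fixed steel height gauge beyond the sled's far side, at the marking station: 60 x 80 x 25 mm foot, 235 mm column, with a scriber pointing to its -x (towards the rails) in its y = 0 plane. Axes parallel to the base's. Origin: on the underside, 20 mm nearer the rails than the foot's centre. Where it stands along the rails changes.
- scriber_tip (a point): Tip of the gauge's scriber, 104 mm above the bench, just beyond the fixed jaw. The sled passes beneath it.
- long_bar: Loose bar of bare aluminium, 110 x 40 x 40 mm, about 0.4 kg, with a groove 12 mm wide and 12 mm deep along its top. Origin: centre of its underside; x along its length, z up. The two bars may swap places.
- short_bar: Bystander: the same bar but 70 mm long. Origin: centre of its underside; x along its length.
- oiler: Bystander: upright white plastic oil bottle with a thin spout, 64 mm across, 180 mm high. Origin: centre of its underside.
- square: Bystander: steel engineer's square lying flat, stock 100 x 18 x 18 mm along x, blade 140 mm along +y. Origin: under the stock's centre.
- file: Bystander: flat steel file 200 mm with a wooden handle 110 mm, lying on the bench. Origin: on the bench near the joint of handle and blade, x along it.

How it is judged:
By the outcome, as a careful person would: the job done as asked, in the order asked, and still so for the second after the job is handed in, with the robot touching nothing.
It also fails if it takes over 64 s, if anything falls off the work surface, if the arm or the gripper's body presses on something with over 40 N, if the wrist force passes 120 N, or if a joint passes its speed limit or range.

## Working session

There is one attempt and no reset: what is moved stays moved. The work goes in short steps, Python scripts to look and compute and a shell command to move; the robot and the scene stay as the last step left them, time stands still between calls to the robot, and variables do not carry over. Pictures are saved under pics/ and viewed, at most 11 in all, crops included, and the job is handed in when it is done.

```bash
ls; mkdir -p pics; cat > h.py <<'E'
import numpy as np, cv2
from scipy.spatial.transform import Rotation as R
from bench import ctrl
def grab(n):
    d=ctrl.get_image(n); d['f']=d['image'].shape[0]/2/np.tan(np.radians(d['fov_y'])/2)
    d['R']=R.from_rotvec(np.ravel(d['rvec'])).as_matrix(); d['t']=np.ravel(d['tvec']); d['n']=n; return d
def ray(d,u,v):
    x=np.stack([np.asarray(u,float)-d['cx'],np.asarray(v,float)-d['cy']],-1)/d['f']
    if d['n']=='wrist':
        r=np.linalg.norm(x,axis=-1,keepdims=True)+1e-12
        c=np.concatenate([x/r*np.sin(r),np.cos(r)],-1)
    else: c=np.concatenate([x,np.ones(x.shape[:-1]+(1,))],-1)
    return -d['R'].T@d['t'], c@d['R'], c
def onz(d,u,v,z):
    o,w,_=ray(d,u,v); return o+w*((z-o[2])/w[...,2])[...,None]
def cloud(d):
    H,W=d['depth'].shape; u,v=np.meshgrid(np.arange(W),np.arange(H))
    o,w,c=ray(d,u,v); return o+w*(d['depth']/c[...,2])[...,None]
def tool(p):  # world point -> tool-axis shift mm from measured TCP
    s=ctrl.get_state(); return R.from_rotvec(s['tool_rot']).inv().apply(np.asarray(p)-s['position'])*1000
E
python3 - <<'E'
from h import *
import pickle
D={n:grab(n) for n in('side','top','wrist')}
pickle.dump(D,open('d0.pkl','wb'))
for n in('side','top'):cv2.imwrite(f'pics/{n}0.png',cv2.resize(D[n]['image'][...,::-1],(784,588)))
s=ctrl.get_state();print(s, R.from_rotvec(s['tool_rot']).as_matrix().round(3))
for n in D: print(n,D[n]['f'],D[n]['R'].round(2).tolist(),(-D[n]['R'].T@D[n]['t']).round(3))
E
```

```text
pics
{'time': 0.15, 'joint_positions': array([ 1.29708858,  0.3216301 , -0.07008833,  1.45139206,  0.02260845,
        1.37080986, -0.05688285]), 'qd': array([ 5.75019233e-04, -7.83317129e-04, -5.52116126e-05, -3.74851904e-03,
        1.94099458e-03,  1.22804894e-03, -6.47961736e-04]), 'joint_torque': array([-2.06866789e-04, -4.91794717e+01, -4.04703710e-01, -3.12877858e+01,
       -6.40163175e-02,  4.04981081e-02,  1.14378429e-04]), 'position': array([ 0.18433811, -0.62287453,  0.22172885]), 'tool_rot': array([-3.10770308e+00, -4.50397135e-01,  4.72955144e-04]), 'ft_force': array([-0.16463754, -0.09439337, -0.01170765]), 'torque': array([-0.03568126,  0.00142026,  0.01179842]), 'grip_force': 0.0, 'grip_width': 1.003311997908201} [[ 0.959  0.284 -0.001]
 [ 0.284 -0.959  0.001]
 [-0.    -0.001 -1.   ]]
side 441.858291205567 [[-0.96, -0.29, -0.02], [-0.17, 0.62, -0.77], [0.23, -0.73, -0.64]] [0.285 0.948 0.831]
top 392.10735776602996 [[-0.03, -1.0, 0.0], [-0.97, 0.03, -0.22], [0.22, -0.01, -0.98]] [0.318 0.102 1.198]
wrist 325.19226210127806 [[0.28, -0.96, -0.0], [-0.92, -0.27, 0.3], [-0.28, -0.08, -0.96]] [ 0.263 -0.6    0.383]
```

View pics/top0.png

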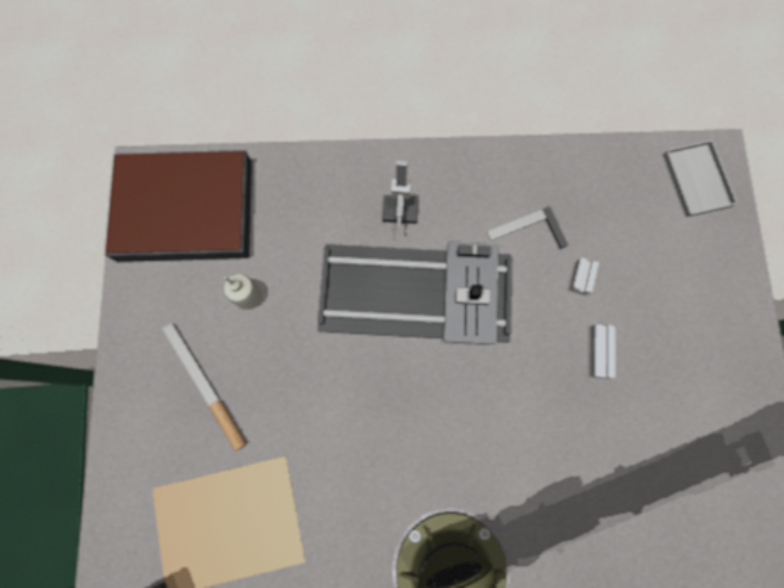

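View pics/side0.png

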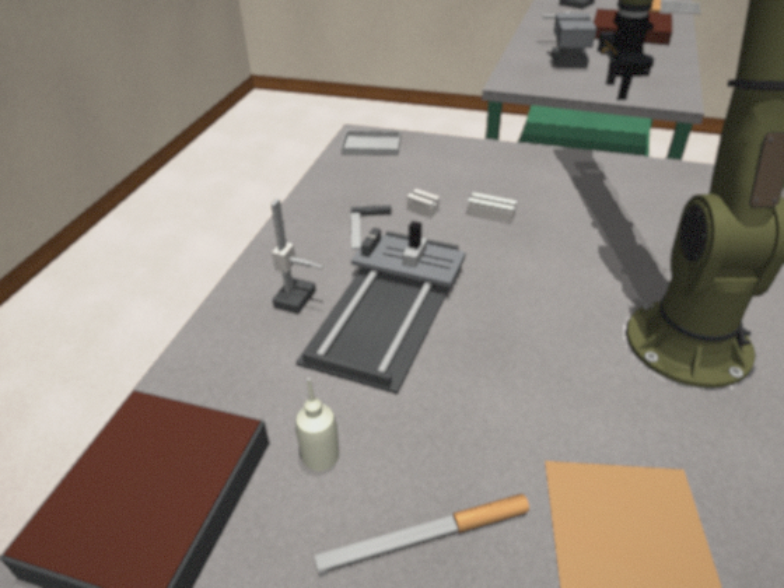

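The top view shows the sled at (472,292), with fixed jaw and white line at (474,250) and grip post at (476,291). The long bar is at (605,351), the short bar at (587,276), and the gauge at (401,205) with its scriber pointing down to about (405,235). The side view agrees.

```bash
python3 - <<'E'
from h import *
import pickle
D=pickle.load(open('d0.pkl','rb'))
d=D['top'];P=cloud(d);z=P[...,2]
img=d['image'];hsv=cv2.cvtColor(img,cv2.COLOR_RGB2HSV);V=hsv[...,2]
def rect(m,z0,name):
    n,l,st,_=cv2.connectedComponentsWithStats(m.astype(np.uint8))
    i=1+np.argmax(st[1:,4]);v,u=np.nonzero(l==i);W=onz(d,u,v,z0)[:,:2]
    c,(a,b),ang=cv2.minAreaRect((W*1000).astype(np.float32))
    print(name,len(u),np.round(c,1),round(a,1),round(b,1),round(ang,1),'zmed',np.median(z[l==i]).round(4))
def box(u0,u1,v0,v1):
    m=np.zeros(z.shape,bool);m[int(v0/1.4):int(v1/1.4),int(u0/1.4):int(u1/1.4)]=1;return m
print('bench z',np.median(z[box(300,400,380,450)]))
rect(box(580,640,310,395)&(z>.03),.04,'long');rect(box(565,610,250,300)&(z>.03),.04,'short')
rect(box(580,640,310,395)&(V>160),.04,'longV')
rect(box(425,515,230,360)&(z>.036),.047,'sled')
rect(box(310,520,230,360)&(z>.005),.01,'base')
rect(box(455,495,280,295+12)&(z>.115),.131,'post')
rect(box(450,495,280,310)&(V>170),.076,'jaw')
rect(box(455,495,236,262)&(V>150),.077,'line')
rect(box(395,415,215,245)&(z>.09),.104,'scr')
# two larger crops
a=cv2.resize(img[140:250,215:375][...,::-1],None,fx=4.5,fy=4.5,interpolation=cv2.INTER_CUBIC)
cv2.imwrite('pics/crop1.png',a)
E
```

```text
bench z -0.00035632479344149814
long 230 [ 427.6 -332.1] 20.6 107.7 83.4 zmed 0.0393
short 128 [ 593.9 -312.2] 19.6 74.1 70.7 zmed 0.0396
longV 541 [ 427.4 -345.9] 44.1 114.2 81.2 zmed 0.0386
sled 2641 [560.5 -71.3] 110.4 220.8 85.0 zmed 0.0476
base 8836 [578.8  45.2] 427.0 227.9 85.1 zmed 0.013
post 84 [544.1 -69.1] 25.1 25.9 86.5 zmed 0.1302
jaw 54 [549.1 -45.2] 14.7 24.3 86.7 zmed 0.0765
line 104 [670.1 -79.1] 81.0 15.1 85.1 zmed 0.0
scr 21 [706.5  80. ] 5.9 24.8 88.1 zmed 0.1075
```

View pics/crop1.png

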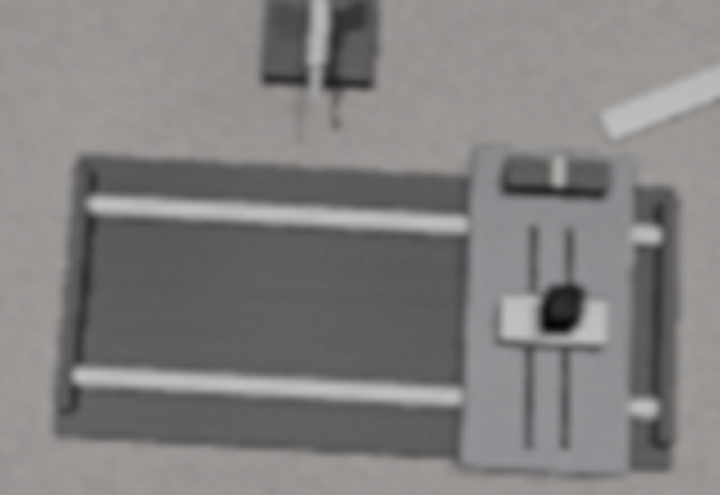

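The crop shows the sled bed with the jaw and post at about (560,308), the line at (559,172) and the scriber at about (300,115), with its shadow at (337,115). Sled size, post size and heights match the given dimensions. Base yaw is about -5°. Next I move above the post.

```bash
cat >> h.py <<'E'
def go(x,y,z,ydeg):
    "mm target TCP, wanted world angle of tool y (mod 180), tool straight down -> shift mm, rotvec deg"
    s=ctrl.get_state(); T=R.from_rotvec(s['tool_rot'])
    best=None
    for a in (ydeg,ydeg+180):
        a=np.radians(a); Y=np.array([np.cos(a),np.sin(a),0]);Z=np.array([0,0,-1.]);X=np.cross(Y,Z)
        rv=np.degrees((T.inv()*R.from_matrix(np.c_[X,Y,Z])).as_rotvec())
        if best is None or np.linalg.norm(rv)<np.linalg.norm(best): best=rv
    print('shift',tool(np.array([x,y,z])/1000).round(1),'rot',best.round(2))
def st():
    s=ctrl.get_state();print('t',round(s['time'],2),'pos',(s['position']*1000).round(1),'F',s['ft_force'].round(1),'w',round(s['grip_width']*87,1),'gf',round(s['grip_force'],1),'q',s['joint_positions'].round(2))
E
python3 -c "
from h import *
go(544,-69,200,85)"
```

```text
shift [ 502.1 -428.9   22.3] rot [-8.000e-02  2.000e-02  2.149e+01]
```

```bash
python3 -m jog '[[[40,-34,2,0,0,2,87],[85,-70,4,0,0,5,87],[125,-105,6,0,0,8,87],[163,-139,8,0,0,11,87],[201,-172,10,0,0,14,87],[239,-204,12,0,0,17,87],[277,-237,14,0,0,20,87],[315,-269,16,0,0,21.5,87],[353,-301,18,0,0,21.5,87],[391,-334,20,0,0,21.5,87]]]' 20
python3 -m jog '[[[38,-32,0,0,0,0,87],[75,-63,1,0,0,0,87],[100,-86,2,0,0,0,87],[111,-95,2,0,0,0,87],[111,-95,2,0,0,0,87]]]'
python3 - <<'E'
from h import *
d=grab('wrist');st();go(544,-69,93,85)
cv2.imwrite('pics/w1.png',d['image'][...,::-1])
import pickle;pickle.dump(d,open('w1.pkl','wb'))
E
```

```text
time: 1.15
position: [0.4573, -0.2026, 0.2031]
tool_rot: [3.138, -0.138, 0.0]
ft_force: [1.0, -0.0, -0.3]
grip_width: 0.996
grip_force: 0.0
time: 1.65
position: [0.5762, -0.1177, 0.2005]
tool_rot: [-3.138, 0.132, 0.001]
ft_force: [0.4, -0.1, -0.6]
grip_width: 1.001
grip_force: 0.0
t 1.7 pos [ 575.1 -119.6  200.6] F [-1.2 -0.3  0. ] w 86.5 gf 0.0 q [ 0.62  0.24 -0.54  1.63  0.13  1.31 -1.59]
shift [-35.2 -47.7 107.6] rot [0.01 0.09 0.04]
```

View pics/w1.png

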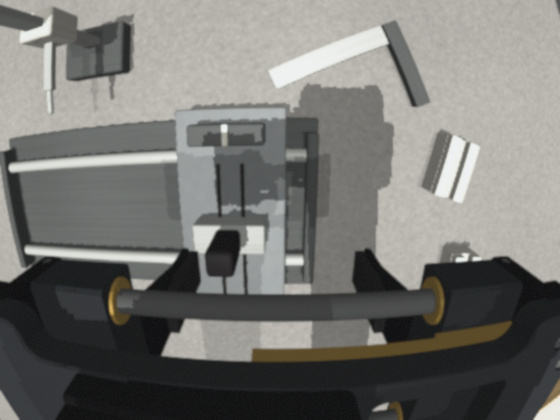

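The wrist view shows the white line at (224,134), the jaw top at (229,240), the post at (223,252) and the scriber tip at (50,109). I'll cross-check these by ray casting.

```bash
python3 - <<'E'
from h import *
import pickle
d=pickle.load(open('w1.pkl','rb'));P=cloud(d);V=d['image'].max(2).astype(float)
def cent(u0,u1,v0,v1,f,z):
    v,u=np.nonzero(f[v0:v1,u0:u1]);u=u+u0;v=v+v0
    print(len(u),(u.mean().round(1),v.mean().round(1)),(onz(d,u.mean(),v.mean(),z)*1000).round(1),'depth z',np.median(P[v,u,2]).round(3))
cent(205,245,126,143,V>150,.077)
z=P[...,2]
cent(190,270,200,290,z>.124,.131)
sc=(V>130)&(z>.085)
cent(38,60,60,112,sc,.104)
v,u=np.nonzero(sc[60:115,38:60]);i=v.argmax();print('tip',u[i]+38,v[i]+60,(onz(d,u[i]+38.,v[i]+60.,.104)*1000).round(1))
m=np.zeros(z.shape,bool);m[95:260,165:295]=1
m&=abs(z-.047)<.006
v,u=np.nonzero(m);W=onz(d,u,v,.047)[:,:2]*1000
print(cv2.minAreaRect(W.astype(np.float32)),'sled upper part')
# jaw bright
m=(V>165);v,u=np.nonzero(m[222:256,190:268]);print('jaw',cv2.minAreaRect((onz(d,u+190.,v+222.,.076)[:,:2]*1000).astype(np.float32)))
E
```

```text
99 (np.float64(223.7), np.float64(132.9)) [646.7 -76.8  77. ] depth z 0.078
1209 (np.float64(212.0), np.float64(264.5)) [547.5 -63.3 131. ] depth z 0.131
386 (np.float64(48.4), np.float64(83.5)) [720.9  83.  104. ] depth z 0.108
tip 49 114 [691.9  85.9 104. ]
((590.9756469726562, -72.27784729003906), (110.16060638427734, 159.15565490722656), 85.20308685302734) sled upper part
jaw ((545.6063232421875, -69.55711364746094), (72.33497619628906, 29.782018661499023), 85.105712890625)
```

```bash
python3 -m jog '[[[-17,-24,0,0,0,0,87],[-34,-47,10,0,0,0,87],[-34,-47,50,0,0,0,87],[-34,-47,85,0,0,0,87],[-34,-47,107,0,0,0,87],[-34,-47,107,0,0,0,20],[-34,-47,107,0,0,0,15],[-34,-47,107,0,0,0,15],[-34,-47,107,0,0,0,15],[-34,-47,107,0,0,0,15]]]' 20
python3 -m jog '[[[0,0,0,0,0,0,15],[0,0,0,0,0,0,15]]]'; python3 -c "
from h import *
st()"
```

```text
time: 2.7
position: [0.5465, -0.0699, 0.0953]
tool_rot: [3.138, -0.138, 0.003]
ft_force: [0.0, 0.1, 0.3]
grip_width: 0.63
grip_force: 0.0
time: 2.9
position: [0.5459, -0.0696, 0.0944]
tool_rot: [3.138, -0.137, 0.001]
ft_force: [-0.2, 0.1, -0.1]
grip_width: 0.447
grip_force: 0.0
t 2.9 pos [545.9 -69.6  94.4] F [-0.2  0.1 -0.1] w 38.9 gf 0.0 q [ 0.57  0.26 -0.56  1.84  0.15  1.09 -1.7 ]
```

```bash
python3 -m jog '[[[0,0,0,0,0,0,15],[0,0,0,0,0,0,15],[0,0,0,0,0,0,15],[0,0,0,0,0,0,15],[0,0,0,0,0,0,15]]]'
python3 -m jog '[[[-5,0,0,0,0,0,15],[-13,0,0,0,0,0,15],[-22,0,0,0,0,0,15],[-31,0,0,0,0,0,15],[-40,0,0,0,0,0,15],[-49,0,0,0,0,0,15],[-57,0,0,0,0,0,15],[-64,0,0,0,0,0,15],[-69,0,0,0,0,0,15],[-71,0,0,0,0,0,15]]]'; python3 -c "
from h import *
st()"
```

```text
time: 3.4
position: [0.5458, -0.0692, 0.0941]
tool_rot: [-3.138, 0.137, 0.0]
ft_force: [-0.7, 1.5, 0.1]
grip_width: 0.272
grip_force: 20.0
time: 4.4
position: [0.4744, -0.0633, 0.0941]
tool_rot: [3.138, -0.137, -0.0]
ft_force: [3.8, 3.1, -4.6]
grip_width: 0.275
grip_force: 20.0
t 4.4 pos [474.4 -63.3  94.1] F [ 3.8  3.1 -4.6] w 23.9 gf 20.0 q [ 0.63  0.1  -0.57  2.    0.06  1.06 -1.63]
```

```bash
python3 -m jog '[[[-2,0,0,0,0,0,15],[-4,0,0,0,0,0,15],[-5,0,0,0,0,0,15],[-6,0,0,0,0,0,15],[-6,0,0,0,0,0,15]]]'; python3 -c "
from h import *
st()"
```

```text
time: 4.9
position: [0.4703, -0.063, 0.0941]
tool_rot: [-3.138, 0.137, -0.004]
ft_force: [6.6, 3.5, -6.9]
grip_width: 0.277
grip_force: 20.0
t 4.9 pos [470.3 -63.   94.1] F [ 6.6  3.5 -6.9] w 24.1 gf 20.0 q [ 0.63  0.09 -0.57  2.01  0.05  1.05 -1.62]
```

```bash
python3 -m jog '[[[-2,0,0,0,0,0,15],[-4,0,0,0,0,0,15],[-4,0,0,0,0,0,15],[-4,0,0,0,0,0,15]]]';python3 -m jog '[[[4,0,0,0,0,0,15],[4,0,0,0,0,0,15],[4,0,0,0,0,0,80],[4,0,0,0,0,0,80],[4,0,0,0,0,0,80],[4,0,-50,0,0,0,80],[4,0,-90,0,0,0,80],[4,0,-110,0,0,0,87]]]'
python3 -c "
from h import *
st();go(520,-350,200,82)"
```

```text
time: 5.3
position: [0.47, -0.063, 0.0943]
tool_rot: [-3.138, 0.137, -0.017]
ft_force: [17.5, 2.4, -17.0]
grip_width: 0.274
grip_force: 20.0
time: 6.1
position: [0.4702, -0.0636, 0.2079]
tool_rot: [3.136, -0.138, 0.007]
ft_force: [0.6, -0.7, 0.1]
grip_width: 0.735
grip_force: 0.0
t 6.1 pos [470.2 -63.6 207.9] F [ 0.6 -0.7  0.1] w 64.0 gf 0.0 q [ 0.66 -0.03 -0.56  1.88 -0.02  1.29 -1.56]
shift [ 74.7 280.9   8.7] rot [ 0.11 -0.25  2.96]
```

```bash
python3 -c "
from h import *
go(345,-335,210,82)"; python3 -m jog '[[[-15,30,0,0,0,0,87],[-32,75,0,0,0,1,87],[-50,123,0,0,0,2,87],[-68,170,0,0,0,3,87],[-85,215,0,0,0,3,87],[-97,250,0,0,0,3,87],[-101,258,0,0,0,3,87],[-101,258,0,0,0,3,87],[-101,258,0,0,0,3,87]]]'
python3 - <<'E'
from h import *
d=grab('wrist');st()
cv2.imwrite('pics/w2.png',d['image'][...,::-1])
import pickle;pickle.dump(d,open('w2.pkl','wb'))
E
```

```text
shift [-100.9  281.3   -2. ] rot [ 0.11 -0.25  2.96]
time: 7.0
position: [0.3464, -0.3099, 0.2041]
tool_rot: [-3.133, 0.217, 0.0]
ft_force: [-0.0, 0.3, -0.1]
grip_width: 0.996
grip_force: 0.0
t 7.05 pos [ 346.8 -309.5  204.1] F [ 0.  -0.3 -0.4] w 87.0 gf 0.0 q [ 0.92 -0.05 -0.24  1.91 -0.01  1.29 -1.02]
```

View pics/w2.png

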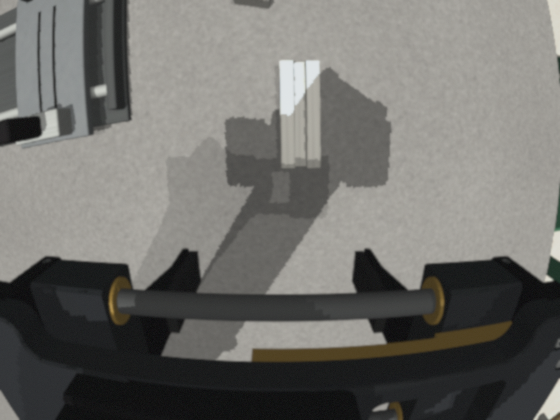

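The bar runs from (279,60) to (320,167) in the picture, groove in the middle at about u=300.

```bash
python3 - <<'E'
from h import *
import pickle
d=pickle.load(open('w2.pkl','rb'));P=cloud(d);z=P[...,2]
m=np.zeros(z.shape,bool);m[50:175,270:330]=1;m&=z>.033
v,u=np.nonzero(m);W=onz(d,u,v,.04)[:,:2]*1000
r=cv2.minAreaRect(W.astype(np.float32));print(r,len(u),np.median(z[m]))
(c,s,a)=r
ang=a if s[0]<s[1] else a+90   # angle of short side
go(c[0],c[1],100,ang)
print(z[120,278:322:2].round(3))
E
```

```text
((429.3472900390625, -345.93206787109375), (56.38595199584961, 120.8209228515625), 83.92157745361328) 3151 0.03958217644347384
shift [ 86.8  24.8 104.1] rot [-0.02  0.01 -1.79]
[0.001 0.04  0.04  0.039 0.04  0.04  0.04  0.039 0.039 0.028 0.027 0.028
 0.028 0.028 0.031 0.039 0.04  0.038 0.04  0.039 0.039 0.04 ]
```

```bash
python3 - <<'E'
from h import *
import pickle
d=pickle.load(open('w2.pkl','rb'));P=cloud(d);z=P[...,2]
m=np.zeros(z.shape,bool);m[50:175,270:330]=1;m&=abs(z-.0395)<.004
m=cv2.morphologyEx(m.astype(np.uint8),cv2.MORPH_OPEN,np.ones((5,5)))>0
v,u=np.nonzero(m);W=P[m][:,:2]*1000
r=cv2.minAreaRect(W.astype(np.float32));print(r)
g=np.zeros(z.shape,bool);g[62:165,292:310]=1;g&=abs(z-.028)<.002
v,u=np.nonzero(g);G=P[g][:,:2]*1000
l=cv2.fitLine(G.astype(np.float32),cv2.DIST_HUBER,0,.01,.01).ravel();a=np.degrees(np.arctan2(l[1],l[0]));print(len(u),l,a)
n=np.array([-l[1],l[0]]);q=(W-l[2:])@n;t=(W-l[2:])@l[:2];print('w',np.percentile(q,[0,1,99,100]),'len',np.percentile(t,[0,1,99,100]))
c=l[2:]+l[:2]*(t.min()+t.max())/2;print(c,a)
go(c[0],c[1],60,a+90);go(c[0],c[1],4,a+90)
E
```

```text
((426.0353088378906, -344.1273193359375), (40.40955352783203, 109.8639907836914), 83.25714111328125)
1125 [ 9.9318111e-01 -1.1658162e-01  4.2751547e+02 -3.4487622e+02] -6.6948586
w [-19.62995611 -19.40581596  20.48970614  20.79818084] len [-56.47712658 -54.7278987   52.23228442  53.38691063]
[ 425.98090036 -344.69608951] -6.6948586
shift [ 83.3  24.  144.1] rot [-0.02  0.01 -1.17]
shift [ 83.3  24.1 200.1] rot [-0.02  0.01 -1.17]
```

```bash
python3 -m jog '[[[25,8,30,0,0,-1.2,87],[55,16,65,0,0,-1.2,87],[78,22,100,0,0,-1.2,87],[83,24,135,0,0,-1.2,87],[83,24,160,0,0,-1.2,87],[83,24,180,0,0,-1.2,87],[83,24,193,0,0,-1.2,87],[83,24,198,0,0,-1.2,87],[83,24,198,0,0,-1.2,30],[83,24,198,0,0,-1.2,30]]]' 35
python3 -m jog '[[[0,0,0,0,0,0,30],[0,0,0,0,0,0,30],[0,0,0,0,0,0,30],[0,0,0,0,0,0,30],[0,0,0,0,0,0,30],[0,0,0,0,0,0,30],[0,0,0,0,0,0,30],[0,0,0,0,0,0,30]]]'; python3 -c "
from h import *
st()"
```

```text
time: 8.05
position: [0.4257, -0.3468, 0.0073]
tool_rot: [3.135, -0.186, 0.002]
ft_force: [-0.9, -0.4, 0.8]
grip_width: 0.9
grip_force: 0.0
time: 8.85
position: [0.4249, -0.3459, 0.0063]
tool_rot: [-3.135, 0.186, 0.0]
ft_force: [-1.4, 2.6, 3.5]
grip_width: 0.46
grip_force: 35.0
t 8.85 pos [ 424.9 -345.9    6.3] F [-1.4  2.6  3.5] w 40.0 gf 35.0 q [ 0.86  0.33 -0.26  1.92  0.1   0.91 -1.14]
```

```bash
python3 -m jog '[[[0,0,-3,0,0,0,30],[0,0,-12,0,0,0,30],[0,0,-28,0,0,0,30],[0,0,-48,0,0,0,30],[0,0,-68,0,0,0,30],[0,0,-88,0,0,0,30],[0,0,-106,0,0,0,30],[0,0,-118,0,0,0,30],[0,0,-122,0,0,0,30],[0,0,-122,0,0,0,30]]]'
python3 -c "
from h import *
st();go(575,-71.7,130,85.2)"
```

```text
time: 9.85
position: [0.4247, -0.3467, 0.1284]
tool_rot: [3.135, -0.187, 0.001]
ft_force: [0.3, 0.1, -3.8]
grip_width: 0.452
grip_force: 35.0
t 9.85 pos [ 424.7 -346.7  128.4] F [ 0.3  0.1 -3.8] w 39.3 gf 35.0 q [ 0.88  0.19 -0.27  1.82  0.05  1.14 -1.1 ]
shift [ 116.5 -290.9   -1.8] rot [ 0.03 -0.02 -2.02]
```

```bash
python3 -m jog '[[[4,-10,-2,0,0,0,30],[14,-35,-2,0,0,-0.3,30],[28,-70,-2,0,0,-0.6,30],[44,-110,-2,0,0,-1,30],[60,-150,-2,0,0,-1.4,30],[76,-190,-2,0,0,-1.7,30],[92,-228,-2,0,0,-2,30],[104,-260,-2,0,0,-2,30],[112,-281,-2,0,0,-2,30],[116.5,-291,-2,0,0,-2,30]]]'
python3 -m jog '[[[0,0,0,0,0,0,30],[0,0,0,0,0,0,30],[0,0,0,0,0,0,30]]]'
python3 - <<'E'
from h import *
d=grab('wrist');st();go(575,-71.7,60,85.2)
cv2.imwrite('pics/w3.png',d['image'][...,::-1])
import pickle;pickle.dump(d,open('w3.pkl','wb'))
E
```

```text
time: 10.85
position: [0.5751, -0.0668, 0.1292]
tool_rot: [-3.137, 0.124, 0.002]
ft_force: [0.4, -1.2, -3.0]
grip_width: 0.455
grip_force: 35.0
time: 11.15
position: [0.5742, -0.0735, 0.1298]
tool_rot: [3.137, -0.136, -0.002]
ft_force: [0.2, 0.4, -3.9]
grip_width: 0.456
grip_force: 35.0
t 11.2 pos [574.3 -73.4 129.9] F [-0.5 -0.1 -3.4] w 39.4 gf 35.0 q [ 0.49  0.27 -0.48  1.73  0.13  1.17 -1.68]
shift [ 0.6 -1.8 69.9] rot [ 0.06  0.03 -0.17]
```

View pics/w3.png

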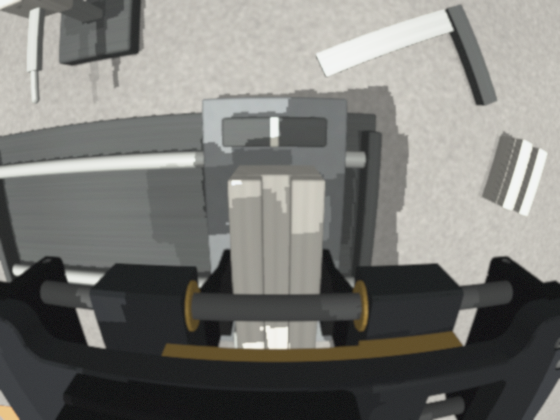

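The bar hangs over the bed: front top edge at about v=180, groove centred at u≈276, white line at (275,132), and the fixed jaw at (222–327, 118–146). The scriber tip is at (34,100).

```bash
python3 - <<'E'
from h import *
import pickle
d=pickle.load(open('w3.pkl','rb'));P=cloud(d)*1000;z=P[...,2];V=d['image'].max(2)
a=np.radians(-4.8);ex=np.array([np.cos(a),np.sin(a)]);ey=np.array([-ex[1],ex[0]]);tcp=np.array([574.3,-73.4])
f=lambda W:np.c_[(W-tcp)@ex,(W-tcp)@ey]
# line
v,u=np.nonzero((V>150)[120:144,265:285]);L=f(onz(d,[u.mean()+265],[v.mean()+120],.077)[:,:2]*1000);print('line',L)
# fixed jaw & sled by depth
m=np.zeros(z.shape,bool);m[100:170,200:350]=1
J=f(P[m&(abs(z-77)<4)][:,:2]);print('fixed jaw',np.percentile(J,[1,99],axis=0).round(1))
S=f(P[m&(abs(z-47)<3)][:,:2]);print('sled',np.percentile(S,[.5,99.5],axis=0).round(1))
b=np.zeros(z.shape,bool);b[165:250,220:335]=1
B=P[b&(abs(z-163)<4)];B2=f(B[:,:2]);print('bar',np.median(B[:,2]),np.percentile(B2,[.5,99.5],axis=0).round(1))
G=f(P[b&(abs(z-151)<3)][:,:2]);l=cv2.fitLine(G.astype(np.float32),cv2.DIST_HUBER,0,.01,.01).ravel();print('groove',np.median(G[:,1]),np.degrees(np.arctan2(l[1],l[0])))
sc=np.zeros(z.shape,bool);sc[10:110,15:50]=1;sc&=(abs(z-104)<8)&(V>110)
Q=f(P[sc][:,:2]);print('scriber',len(Q),np.median(Q,0),Q[Q[:,0]<Q[:,0].min()+15].mean(0),Q[:,0].min())
E
```

```text
line [[71.53050089  1.51882498]]
fixed jaw [[ 61.3 -32.5]
 [ 80.7  35.3]]
sled [[ 41.2 -52.9]
 [ 94.   55.8]]
bar 163.05993445094262 [[ 25.5 -19.7]
 [ 56.1  19.8]]
groove 0.012267171620418793 -0.093152374
scriber 1022 [141.77872308 164.83590572] [111.15113591 164.67465906] 103.37620044376747
```

```bash
python3 -m jog '[[[0,-1.5,8,0,0,0,30],[0,-1.5,22,0,0,0,30],[0,-1.5,38,0,0,0,30],[0,-1.5,52,0,0,0,30],[0,-1.5,62,0,0,0,30],[0,-1.5,68,0,0,0,30],[0,-1.5,71,0,0,0,30],[0,-1.5,72,0,0,0,30],[0,-1.5,73,0,0,0,30],[0,-1.5,73,0,0,0,30]]]'
python3 -c "
from h import *
st()"
```

```text
time: 12.2
position: [0.5755, -0.0698, 0.0576]
tool_rot: [3.139, -0.132, 0.001]
ft_force: [-0.9, 0.4, -4.0]
grip_width: 0.454
grip_force: 35.0
t 12.2 pos [575.5 -69.8  57.6] F [-0.9  0.4 -4. ] w 39.5 gf 35.0 q [ 0.47  0.35 -0.47  1.8   0.18  1.04 -1.72]
```

```bash
python3 -m jog '[[[0,0,0.5,0,0,0,30],[0,0,1,0,0,0,30],[0,0,1.5,0,0,0,30],[0,0,2,0,0,0,30],[0,0,2,0,0,0,30]]]'
python3 -c "
from h import *
st();go(575,-71.9,54,85.2)"
```

```text
time: 12.7
position: [0.575, -0.0698, 0.055]
tool_rot: [3.139, -0.132, -0.0]
ft_force: [0.6, 0.4, -3.2]
grip_width: 0.46
grip_force: 35.0
t 12.7 pos [575.  -69.8  55. ] F [ 0.6  0.4 -3.2] w 40.0 gf 35.0 q [ 0.47  0.35 -0.47  1.8   0.18  1.03 -1.72]
shift [0.2 2.1 1. ] rot [ 0.    0.01 -0.01]
```

```bash
python3 -m jog '[[[0,1,0,0,0,0,30],[0,2,0,0,0,0,30],[0,2,0.5,0,0,0,30],[0,2,1,0,0,0,30],[0,2,1.5,0,0,0,30],[0,2,1.5,0,0,0,30],[0,2,1.5,0,0,0,30]]]'
python3 -c "
from h import *
st()"
```

```text
time: 13.4
position: [0.5749, -0.0718, 0.0536]
tool_rot: [3.139, -0.132, -0.0]
ft_force: [-0.3, 0.4, -3.9]
grip_width: 0.453
grip_force: 35.0
t 13.4 pos [574.9 -71.8  53.6] F [-0.3  0.4 -3.9] w 39.5 gf 35.0 q [ 0.47  0.35 -0.46  1.8   0.18  1.03 -1.71]
```

Not yet in contact (still -3.9 N). I'll lower in fine steps.

```bash
python3 -m jog '[[[0,0,0.4,0,0,0,30],[0,0,0.8,0,0,0,30],[0,0,0.8,0,0,0,30],[0,0,0.8,0,0,0,30]]]'
python3 -m jog '[[[0,0,0.4,0,0,0,30],[0,0,0.8,0,0,0,30],[0,0,0.8,0,0,0,30],[0,0,0.8,0,0,0,30]]]'
```

```text
time: 13.8
position: [0.575, -0.0718, 0.0533]
tool_rot: [3.139, -0.132, 0.0]
ft_force: [-2.7, -0.6, 2.2]
grip_width: 0.455
grip_force: 35.0
time: 14.2
position: [0.575, -0.0718, 0.0533]
tool_rot: [3.138, -0.132, 0.0]
ft_force: [-5.0, -0.2, 7.5]
grip_width: 0.46
grip_force: 35.0
```

```bash
python3 -m jog '[[[0,0,-1,0,0,0,60],[0,0,-1,0,0,0,60],[0,0,-1,0,0,0,60],[0,0,-1,0,0,0,60],[0,0,-8,0,0,0,62],[0,0,-25,0,0,0,62],[0,0,-55,0,0,0,70],[0,0,-85,0,0,0,80],[0,0,-105,0,0,0,80],[0,0,-105,0,0,0,80]]]' 20
python3 - <<'E'
from h import *
d=grab('wrist');st();go(470.5,-63.1,150,85.2)
cv2.imwrite('pics/w4.png',d['image'][...,::-1])
import pickle;pickle.dump(d,open('w4.pkl','wb'))
E
```

```text
time: 15.2
position: [0.5774, -0.0719, 0.161]
tool_rot: [3.138, -0.132, 0.011]
ft_force: [0.3, -1.2, 0.1]
grip_width: 0.902
grip_force: 0.0
t 15.25 pos [576.1 -71.9 158.8] F [-0.1  0.1 -0.7] w 79.3 gf 0.0 q [ 0.5   0.25 -0.48  1.7   0.12  1.22 -1.67]
shift [-1.059e+02  1.000e-01  8.400e+00] rot [ 0.03 -0.2  -0.01]
```

View pics/w4.png

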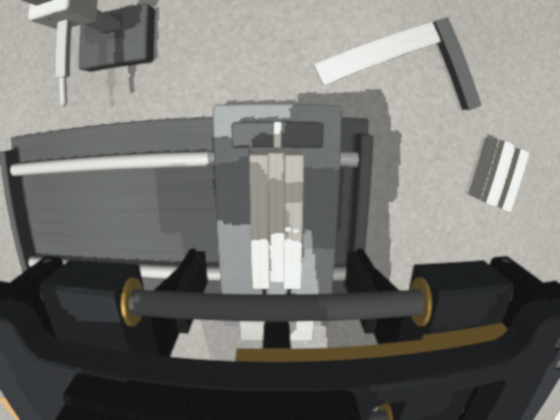

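The bar (u 249–303, groove at about 277) lies on the bed in line with the white line (278,132). Next I check the centring and go to the post.

```bash
python3 - <<'E'
from h import *
import pickle
d=pickle.load(open('w4.pkl','rb'));P=cloud(d)*1000;z=P[...,2];V=d['image'].max(2)
a=np.radians(-4.8);ex=np.array([np.cos(a),np.sin(a)]);ey=np.array([-ex[1],ex[0]]);tcp=np.array([576.1,-71.9])
f=lambda W:np.c_[(W-tcp)@ex,(W-tcp)@ey]
v,u=np.nonzero((V>150)[122:144,268:288]);print('line',f(onz(d,[u.mean()+268],[v.mean()+122],.077)[:,:2]*1000))
def reg(u0,u1,v0,v1,z0,t):
    m=np.zeros(z.shape,bool);m[v0:v1,u0:u1]=1;return f(P[m&(abs(z-z0)<t)][:,:2])
print('fj',np.percentile(reg(225,330,115,150,77,4),[1,99],axis=0).round(1))
print('bar',np.percentile(reg(240,312,145,240,87,3),[.5,99.5],axis=0).round(1))
G=reg(262,292,155,240,75,3);l=cv2.fitLine(G.astype(np.float32),cv2.DIST_HUBER,0,.01,.01).ravel();print('groove',np.median(G[:,1]),np.degrees(np.arctan2(l[1],l[0])))
print('sled y',np.percentile(reg(205,350,100,200,47,3),[.5,99.5],axis=0).round(1))
m=np.zeros(z.shape,bool);m[10:115,45:80]=1;m&=(abs(z-104)<8)&(V>110);Q=f(P[m][:,:2]);print('scr',np.median(Q,0),Q[Q[:,0]<Q[:,0].min()+15].mean(0))
E
python3 -m jog '[[[-10,0,0,0,0,0,80],[-30,0,0,0,0,0,80],[-55,0,0,0,0,0,80],[-80,0,0,0,0,0,80],[-98,0,0,0,0,0,80],[-105,0,5,0,0,0,80],[-105,0,25,0,0,0,80],[-105,0,50,0,0,0,80],[-105,0,63,0,0,0,80],[-105,0,65,0,0,0,80]]]'
```

```text
line [[71.68144551 -0.1201772 ]]
fj [[ 59.6 -34.2]
 [ 79.4  33.6]]
bar [[-10.8 -19.1]
 [ 55.2  19.9]]
groove 0.4977848539923858 0.92825544
sled y [[ 11.3 -54.5]
 [ 93.8  54.3]]
scr [140.74581752 163.20133658] [109.83008287 163.15332143]
time: 16.25
position: [0.4684, -0.0627, 0.0896]
tool_rot: [-3.138, 0.132, 0.007]
ft_force: [-0.8, -0.7, 0.2]
grip_width: 0.918
grip_force: 0.0
```

```bash
python3 -m jog '[[[0,0,0,0,0,0,15],[0,0,0,0,0,0,15],[0,0,0,0,0,0,15],[0,0,0,0,0,0,15],[0,0,0,0,0,0,15],[0,0,0,0,0,0,15],[0,0,0,0,0,0,15],[0,0,0,0,0,0,15],[0,0,0,0,0,0,15],[0,0,0,0,0,0,15]]]' 20
python3 -m jog '[[[0,0,0,0,0,0,15],[0,0,0,0,0,0,15]]]'
python3 -m jog '[[[2,0,0,0,0,0,15],[6,0,0,0,0,0,15],[11,0,0,0,0,0,15],[16,0,0,0,0,0,15],[21,0,0,0,0,0,15],[26,0,0,0,0,0,15],[30,0,0,0,0,0,15],[33,0,0,0,0,0,15],[35,0,0,0,0,0,15],[36,0,0,0,0,0,15]]]'
python3 -c "
from h import *
st()"
```

```text
time: 17.25
position: [0.4703, -0.0631, 0.0921]
tool_rot: [3.139, -0.132, -0.0]
ft_force: [-0.3, -0.4, 0.5]
grip_width: 0.278
grip_force: 20.0
time: 17.45
position: [0.4703, -0.0631, 0.092]
tool_rot: [3.139, -0.132, -0.0]
ft_force: [0.2, 1.0, 0.2]
grip_width: 0.274
grip_force: 20.0
time: 18.45
position: [0.5058, -0.0662, 0.092]
tool_rot: [3.139, -0.132, -0.002]
ft_force: [-5.1, -1.2, 6.3]
grip_width: 0.271
grip_force: 20.0
t 18.45 pos [505.8 -66.2  92. ] F [-5.1 -1.2  6.3] w 23.6 gf 20.0 q [ 0.53  0.17 -0.49  1.93  0.09  1.06 -1.65]
```

```bash
python3 -m jog '[[[1,0,0,0,0,0,15],[2,0,0,0,0,0,15],[3,0,0,0,0,0,15],[4,0,0,0,0,0,15],[4,0,0,0,0,0,15]]]'
python3 -m jog '[[[1,0,0,0,0,0,15],[2,0,0,0,0,0,15],[2,0,0,0,0,0,15]]]'
python3 -m jog '[[[1,0,0,0,0,0,15],[2,0,0,0,0,0,15],[2,0,0,0,0,0,15]]]'
```

```text
time: 18.95
position: [0.5093, -0.0665, 0.092]
tool_rot: [3.138, -0.132, -0.003]
ft_force: [-4.6, -0.6, 6.9]
grip_width: 0.275
grip_force: 20.0
time: 19.25
position: [0.5102, -0.0666, 0.092]
tool_rot: [3.138, -0.132, -0.007]
ft_force: [-9.0, -0.5, 9.4]
grip_width: 0.277
grip_force: 20.0
time: 19.55
position: [0.5102, -0.0666, 0.092]
tool_rot: [3.138, -0.132, -0.014]
ft_force: [-14.0, -0.3, 14.0]
grip_width: 0.272
grip_force: 20.0
```

Snug: the travel is exactly 40 mm, so the gap is 110 mm. Next I push the sled along the rails, keeping a light preload.

```bash
python3 -m jog '[[[-1,-3,0,0,0,0,15],[-1,-10,0,0,0,0,15],[-1,-20,0,0,0,0,15],[-1,-31,0,0,0,0,15],[-1,-42,0,0,0,0,15],[-1,-53,0,0,0,0,15],[-1,-63,0,0,0,0,15],[-1,-71,0,0,0,0,15],[-1,-77,0,0,0,0,15],[-1,-80,0,0,0,0,15]]]'
python3 -c "
from h import *
st()"
```

```text
time: 20.55
position: [0.5172, 0.0131, 0.092]
tool_rot: [3.137, -0.132, -0.009]
ft_force: [-8.8, -2.8, 10.8]
grip_width: 0.275
grip_force: 20.0
t 20.55 pos [517.2  13.1  92. ] F [-8.8 -2.8 10.8] w 23.9 gf 20.0 q [ 0.42  0.19 -0.55  1.91  0.11  1.07 -1.82]
```

```bash
python3 -m jog '[[[0,-3,0,0,0,0,15],[0,-10,0,0,0,0,15],[0,-20,0,0,0,0,15],[0,-30,0,0,0,0,15],[0,-40,0,0,0,0,15],[0,-50,0,0,0,0,15],[0,-60,0,0,0,0,15],[0,-68,0,0,0,0,15],[0,-74,0,0,0,0,15],[0,-76,0,0,0,0,15]]]'
python3 -m jog '[[[0,0,0,0,0,0,15],[0,0,0,0,0,0,15]]]'
python3 - <<'E'
from h import *
d=grab('wrist');t=grab('top');st()
cv2.imwrite('pics/w5.png',d['image'][...,::-1]);cv2.imwrite('pics/t5.png',t['image'][...,::-1])
import pickle;pickle.dump((d,t),open('w5.pkl','wb'))
E
```

```text
time: 21.55
position: [0.5239, 0.0894, 0.092]
tool_rot: [3.138, -0.131, -0.007]
ft_force: [-7.6, -2.6, 9.2]
grip_width: 0.275
grip_force: 20.0
time: 21.75
position: [0.5239, 0.0895, 0.092]
tool_rot: [3.139, -0.131, -0.007]
ft_force: [-7.9, -1.2, 8.6]
grip_width: 0.274
grip_force: 20.0
t 21.85 pos [524.   89.5  92. ] F [-7.7 -0.1  8.2] w 24.1 gf 20.0 q [ 0.32  0.23 -0.59  1.88  0.14  1.08 -1.99]
```

View pics/w5.png

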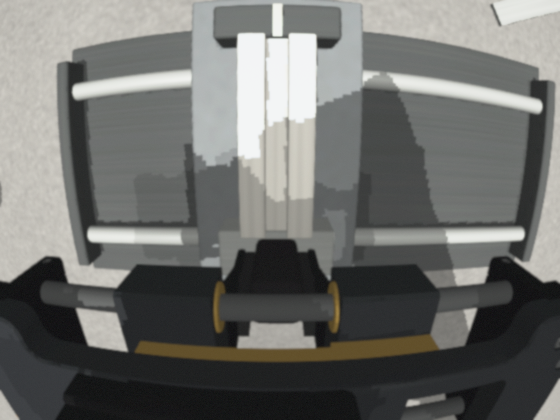

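The bar (237–317) sits tight between the fixed jaw and the sliding jaw. The scriber is out of frame above. Remaining travel is about 6.6 mm. I'll push it, ease off, release, rise and check.

```bash
python3 -m jog '[[[0,-2,0,0,0,0,15],[0,-4,0,0,0,0,15],[0,-6,0,0,0,0,15],[0,-6.6,0,0,0,0,15],[-1,-6.6,0,0,0,0,15],[-2,-6.6,0,0,0,0,15],[-2,-6.6,0,0,0,0,15]]]'
python3 -c "
from h import *
st()"
python3 -m jog '[[[0,0,0,0,0,0,70],[0,0,0,0,0,0,70],[0,0,0,0,0,0,70],[0,0,0,0,0,0,75],[0,0,-20,0,0,0,75],[0,0,-55,0,0,0,75],[0,0,-95,0,0,0,75],[0,0,-125,0,0,0,75],[0,0,-130,0,0,0,75],[0,0,-130,0,0,0,75]]]'
python3 -m jog '[[[0,0,0,0,0,0,75],[0,0,0,0,0,0,75]]]'
python3 - <<'E'
from h import *
d=grab('wrist');t=grab('top');s=grab('side');st()
cv2.imwrite('pics/w6.png',d['image'][...,::-1])
import pickle;pickle.dump((d,t,s),open('w6.pkl','wb'))
E
```

```text
time: 22.55
position: [0.5245, 0.0952, 0.092]
tool_rot: [3.138, -0.132, -0.001]
ft_force: [-2.6, -2.8, 3.4]
grip_width: 0.274
grip_force: 20.0
t 22.55 pos [524.5  95.2  92. ] F [-2.6 -2.8  3.4] w 23.8 gf 20.0 q [ 0.31  0.23 -0.6   1.88  0.15  1.08 -2.  ]
time: 23.55
position: [0.5254, 0.0959, 0.2229]
tool_rot: [-3.139, 0.132, -0.004]
ft_force: [0.0, 0.1, -0.7]
grip_width: 0.86
grip_force: 0.0
time: 23.75
position: [0.5238, 0.0954, 0.2202]
tool_rot: [3.138, -0.132, -0.005]
ft_force: [-0.8, -0.9, -0.8]
grip_width: 0.862
grip_force: 0.0
t 23.9 pos [524.2  95.5 220.9] F [-0.2  0.5  0.6] w 75.1 gf 0.0 q [ 0.34  0.11 -0.61  1.72  0.06  1.33 -1.94]
```

View pics/w6.png

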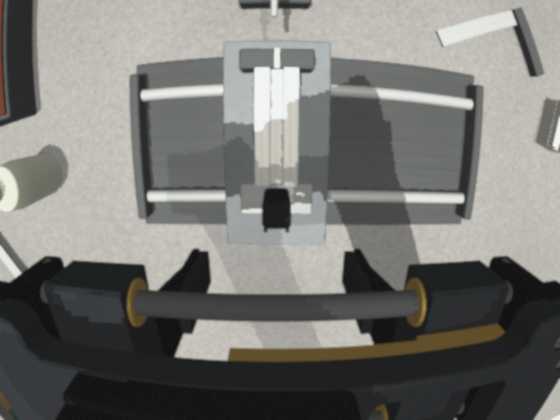

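The line is at (277,57) and the scriber tip at about (275,12), nearly in line. I'll measure it.

```bash
python3 - <<'E'
from h import *
import pickle
d,t,s=pickle.load(open('w6.pkl','rb'))
tcp=np.array([524.2,95.5])
def f(W,deg):
    a=np.radians(deg);ex=np.array([np.cos(a),np.sin(a)]);return np.c_[(W-tcp)@ex,(W-tcp)@[-ex[1],ex[0]]]
P=cloud(d)*1000;z=P[...,2];V=d['image'].max(2).astype(int)
# line rows: brightness-weighted centre
for deg in(-4.8,-5.0):
    for v in range(51,66,3):
        r=V[v,268:288];w=np.clip(r-110,0,None);u=(w*np.arange(268,288)).sum()/w.sum();print('L',v,round(u,1),f(onz(d,[u],[v],.077)[:,:2]*1000,deg).round(1))
    for v in range(0,15,3):
        r=V[v,265:287];w=np.clip(r-V[v,[262,290]].mean()-10,0,None)*(z[v,265:287]>85)
        if w.sum(): u=(w*np.arange(265,287)).sum()/w.sum();print('S',v,round(u,1),f(onz(d,[u],[v],.104)[:,:2]*1000,deg).round(1))
m=np.zeros(z.shape,bool);m[0:20,262:290]=1;m&=abs(z-104)<6;v,u=np.nonzero(m);print(len(u),v.max() if len(v) else 0, np.median(f(P[m][:,:2],-4.9),0))
E
python3 - <<'E'
import cv2
im=cv2.imread('pics/w6.png')[0:100,210:350];cv2.imwrite('pics/w6c.png',cv2.resize(im,None,fx=5,fy=5,interpolation=cv2.INTER_CUBIC))
E
```

```text
L 51 276.9 [[142.1  -0.4]]
L 54 276.7 [[139.2  -0.2]]
L 57 276.7 [[136.3  -0.2]]
L 60 276.8 [[133.4  -0.4]]
L 63 276.9 [[130.5  -0.4]]
S 0 273.8 [[183.9   2.3]]
S 3 273.8 [[181.    2.2]]
S 6 273.6 [[178.1   2.4]]
S 9 273.4 [[175.3   2.6]]
S 12 273.5 [[172.4   2.5]]
L 51 276.9 [[1.421e+02 1.000e-01]]
L 54 276.7 [[139.2   0.3]]
L 57 276.7 [[136.3   0.3]]
L 60 276.8 [[1.334e+02 1.000e-01]]
L 63 276.9 [[1.305e+02 1.000e-01]]
S 0 273.8 [[183.9   2.9]]
S 3 273.8 [[181.    2.9]]
S 6 273.6 [[178.1   3.1]]
S 9 273.4 [[175.3   3.2]]
S 12 273.5 [[172.4   3.1]]
125 17 [175.14485655   3.17663307]
```

View pics/w6c.png

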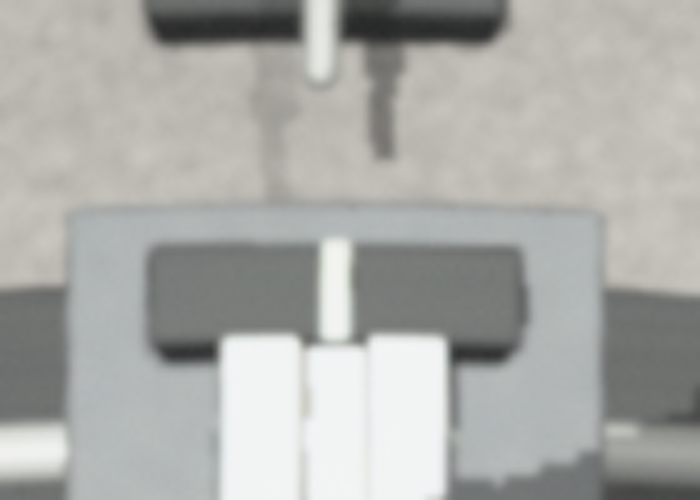

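The crop shows the scriber centre at (320,60) and the line at (336,290), so the scriber is about 2.8 mm further to +y. I'll re-grip and nudge.

```bash
python3 -m jog '[[[0,0,20,0,0,0,75],[0,0,55,0,0,0,75],[0,0,90,0,0,0,75],[0,0,118,0,0,0,75],[0,0,128,0,0,0,75],[0,0,130,0,0,0,75],[0,0,130,0,0,0,75],[0,0,130,0,0,0,15],[0,0,130,0,0,0,15],[0,0,130,0,0,0,15]]]' 20
python3 -m jog '[[[0,0,0,0,0,0,15],[0,0,0,0,0,0,15],[0,0,0,0,0,0,15],[0,0,0,0,0,0,15],[0,0,0,0,0,0,15],[0,0,0,0,0,0,15],[0,0,0,0,0,0,15],[0,0,0,0,0,0,15],[0,0,0,0,0,0,15]]]'
python3 -c "
from h import *
st()"
python3 -m jog '[[[1,-1,0,0,0,0,15],[1.5,-2,0,0,0,0,15],[1.5,-2.8,0,0,0,0,15],[1.5,-2.8,0,0,0,0,15],[1.5,-2.8,0,0,0,0,15]]]'
python3 -c "
from h import *
st()"
```

```text
time: 24.9
position: [0.5254, 0.0957, 0.093]
tool_rot: [3.139, -0.132, 0.003]
ft_force: [-0.3, 0.2, -0.0]
grip_width: 0.674
grip_force: 0.0
time: 25.8
position: [0.5247, 0.0954, 0.092]
tool_rot: [3.138, -0.132, -0.0]
ft_force: [-0.7, -0.7, 1.0]
grip_width: 0.275
grip_force: 20.0
t 25.8 pos [524.7  95.4  92. ] F [-0.7 -0.7  1. ] w 23.9 gf 20.0 q [ 0.31  0.23 -0.6   1.88  0.15  1.08 -2.  ]
time: 26.3
position: [0.5249, 0.0976, 0.092]
tool_rot: [3.137, -0.132, -0.006]
ft_force: [-6.2, -2.9, 5.8]
grip_width: 0.276
grip_force: 20.0
t 26.3 pos [524.9  97.6  92. ] F [-6.2 -2.9  5.8] w 24.0 gf 20.0 q [ 0.3   0.23 -0.6   1.87  0.15  1.08 -2.01]
```

```bash
python3 -m jog '[[[0,-0.5,0,0,0,0,15],[0,-0.5,0,0,0,0,15],[-0.7,-0.3,0,0,0,0,15],[-1.3,-0.3,0,0,0,0,15],[-1.3,-0.3,0,0,0,0,15]]]'
python3 -m jog '[[[0,0,0,0,0,0,70],[0,0,0,0,0,0,70],[0,0,0,0,0,0,70],[0,0,0,0,0,0,75],[0,0,-20,0,0,0,75],[0,0,-55,0,0,0,75],[0,0,-95,0,0,0,75],[0,0,-125,0,0,0,75],[0,0,-138,0,0,0,75],[0,0,-138,0,0,0,75]]]'
python3 -m jog '[[[0,0,0,0,0,0,75],[0,0,0,0,0,0,75],[0,0,0,0,0,0,75]]]'
python3 - <<'E'
from h import *
d=grab('wrist');t=grab('top');st();tcp=ctrl.get_state()['position'][:2]*1000
import pickle;pickle.dump((d,t),open('w7.pkl','wb'))
P=cloud(d)*1000;z=P[...,2];V=d['image'].max(2).astype(int)
a=np.radians(-4.9);ex=np.array([np.cos(a),np.sin(a)]);ey=np.array([-ex[1],ex[0]])
f=lambda W:np.c_[(W-tcp)@ex,(W-tcp)@ey]
for v in range(48,72,4):
    r=V[v,268:288];w=np.clip(r-110,0,None);u=(w*np.arange(268,288)).sum()/max(w.sum(),1);print('L',v,round(u,1),f(onz(d,[u],[v],.077)[:,:2]*1000).round(1))
for v in range(0,24,4):
    w=np.clip(V[v,265:287]-100,0,None)*(z[v,265:287]>85)
    if w.sum(): u=(w*np.arange(265,287)).sum()/w.sum();print('S',v,round(u,1),f(onz(d,[u],[v],.104)[:,:2]*1000).round(1))
cv2.imwrite('pics/w7c.png',cv2.resize(d['image'][0:240,200:360,::-1],None,fx=2.4,fy=2.4,interpolation=cv2.INTER_CUBIC))
E
```

```text
time: 26.8
position: [0.525, 0.0979, 0.092]
tool_rot: [3.138, -0.132, -0.001]
ft_force: [-3.4, -3.0, 3.7]
grip_width: 0.273
grip_force: 20.0
time: 27.8
position: [0.5263, 0.0991, 0.2316]
tool_rot: [-3.138, 0.132, -0.006]
ft_force: [0.2, -0.2, 0.4]
grip_width: 0.86
grip_force: 0.0
time: 28.1
position: [0.5244, 0.0985, 0.2283]
tool_rot: [3.139, -0.132, -0.005]
ft_force: [-1.0, -0.2, 0.6]
grip_width: 0.863
grip_force: 0.0
t 28.2 pos [524.7  98.6 228.9] F [0.2 0.4 0.4] w 74.4 gf 0.0 q [ 0.34  0.11 -0.61  1.71  0.06  1.34 -1.94]
L 48 277.5 [[146.8  -0.7]]
L 52 277.0 [[142.8  -0.2]]
L 56 277.1 [[138.8  -0.3]]
L 60 277.2 [[134.8  -0.4]]
L 64 277.2 [[130.9  -0.5]]
L 68 277.8 [[126.9  -1. ]]
S 0 277.6 [[186.9  -0.6]]
S 4 277.6 [[182.9  -0.6]]
S 8 277.5 [[179.   -0.5]]
S 12 277.8 [[175.1  -0.8]]
S 16 277.8 [[171.2  -0.8]]
S 20 277.5 [[167.4  -0.6]]
```

View pics/w7c.png

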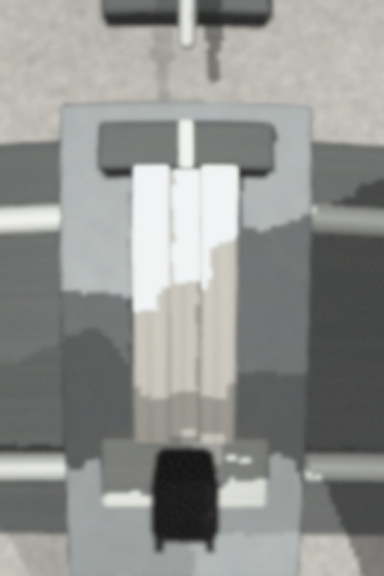

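The line (186,145) and the scriber (187,30) agree within about 0.3 mm. The bar is snug between both jaws, and the gripper is clear. I'm handing it in.

```bash
python3 -c "
from bench import ctrl
print(ctrl.close_job())"
```

```text
the job is handed in; nothing more can be done
None
```

The job is handed in: the long bar sits groove up and snug between both jaws, within about 0.6 mm of centre, and the sled's white line measured within about 0.3 mm of the scriber. I never touched the shorter bar or the tools, and the robot's clock read about 28 s of the 64 s allowed.

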